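Open the sample well of a seed moisture meter

ROBOT

A 6-joint arm with a two-finger parallel gripper is mounted at the origin on the work surface. World frame = base frame: x ahead of the robot, y to its left, z up, the work surface at z = 0. Lengths are in m, angles in rad, forces in N, time in s.
With the tool pointing down it reaches from about 0.375 to 0.975 m from the base axis. Payload 3.8 kg.
Tool frame: the origin (TCP) lies at the centre of the arm's flange, where the gripper is bolted on; the fingertips stand 166 mm ahead of it and the grasp point (between the pads) lies 147 mm ahead of it; y points along the fingers, z is the direction in which the jaws open and shut, and the axes are right-handed (so a half turn about y gives the same grasp; the last joint's range is limited). The gripper opens to 88 mm and grips with 3 to 60 N. Pads are 18 mm wide; open, the fingers measure 123 mm over their backs; the gripper's body (75 mm by 187 mm) begins 45 mm behind the grasp point.
Start: joints at [1.175, 0.264, 1.604, -0, 1.274, -0.037], TCP at [0.237, 0.632, 0.405] pointing down, gripper open.
Joint ranges: [-2.63, 2.63], [-0.94, 2.18], [0.31, 2.57], [-1.31, 4.45], [0, 2.66], [-2.55, 2.55]. Speed limits (rad/s): [2.57, 2.57, 3.14, 3.14, 3.14, 3.14].

INTERFACE

Orientations are given as a rotation vector (axis times angle).
In Python, from plant import status, imaging, workorder gives the robot as it stands. The module is installed in compiled form; this text tells all that it offers.
- The arm moves only by the tool send_rows, never from a script. Its argument "targets" is a list of rows, each an object of numbers: "claw": the gripper's target within -1 to 1 (fully open at 1, half-way at 0, shut at -1); "tx", "ty", "tz": the shift along the tool's x, y, z in cm; "rx", "ry", "rz": the turn, a rotation vector about the tool's x, y, z in degrees. A call has 1 to 12 rows; each row shifts and turns the pose as measured when the row begins, along the tool's axes as they then stand; what a row does not reach is not made up. A row lasts 1/10 s, in which the tool goes at most 50 mm and 8.59 degrees, less where a joint would pass 70% of its speed; a pose out of reach is approached as far as the arm can. A call with a gripper value outside its range is refused whole. The fingers move at their own pace and stop on an object; "grip_force" is the grip in N (left out, the last holds). Time passes only in rows, so rows that do not move let the fingers close. It gives the time, the measured TCP pose, the force and the opening at its end, in the units of the state.
- status.observe(): the state, without advancing time (a new reading comes with each control period).
- imaging.read_camera(name): name is "side" or "top"; returns (picture, depth): 384x512x3 uint8, red, green, blue; 384x512 float32, m along the optical axis (not along the pixel's ray), 0 where there is no reading.
- imaging.calibration(name): a dict with "fx", "fy", "cx", "cy" (pixels), "xyz" and "rotation" of the camera in the world. Camera axes: x right, y up, looking along -z (the intrinsics and any distortion apply to the point x, -y, -z); pixel columns grow to the right and rows downward; lengths in m; the calibration is good to about 2 mm. A picture is of the moment at which its call begins. calibration takes no time and is no camera call.
- workorder.job_done(): hands the job in, once; it reports no verdict.
The state is a dict: "clock": time; "joints": joint angles; "dq": joint speeds; "effort": joint torques, N m; "tcp_pos": TCP position; "eef_rot": TCP orientation; "wrist_force": force on the tool from outside, world axes, zero at the start; "ft_torque": the same for the moment, N m; "grip_width": opening from 0.0 (shut) to 1.0 (fully open).
Only numpy, scipy, OpenCV 4.12 (cv2) and the standard library are available. Lean on these libraries where they do the work, as an engineer would, in place of code of your own. Each camera call takes 0.05 s, during which the arm holds its last target. There are 200 camera calls.

TASK

Open the sample well of the seed moisture meter on the lab bench: press the orange snap tab all the way down until it is flush, then use the fingertips to push the blue cover along its rails, over the pressed tab, until it is completely off its seat, out of both rails, and leave it lying flat on the meter's top. Only press and push: do not pinch, lift or tip the cover or drop it off the meter, and leave everything else standing where it is.

Things in the scene. Friction and masses are not known exactly. Their poses are not given: they have to be found in the camera images.
- meter: Seed moisture meter: fixed low box, grey sides, flat white top, 170 (x) by 270 (y) by 60 mm high, turned up to 0.5 rad. Origin: centre of its underside; z up. The cover slides along its +y. Seat centre: x -20, y -45 mm. Behind it two 8 mm high corner stops leave an 83 mm gap at y -92, and the top is free back to y -135. A display and a steel cup are on the strip x +45 to +85.
- well (a point): Centre of the mouth of the round sample well (64 mm wide, 15 mm deep) under the seated cover, on the meter's white top, 60 mm above the bench: the centre of the seat. Axes as the meter's.
- rail_end (a point): Midway between the +y ends of the two grey rails, on the white top, 45 mm from the well along the meter's +y. Rails: 12 mm high, 90 mm long (from here back along -y), inner faces 51.5 mm either side of the slide line; lips over the cover's flanges reach in to 43 mm either side, 8.5 to 12 mm above the white top. The white top goes on level beyond.
- end_stop (a point): Foot of the 12 mm high grey bar across the end of the white top, on its -y face: the cover can slide no farther than this (122 mm in all). Touching it is fine.
- cover: Blue loose cover, 80 to 170 g, 100 (x) by 90 (y, its slide) by 20 mm, with a white cross ridge 12 mm high on top. Origin: centre of its underside; axes as the meter's. Upper part 76 mm wide; side flanges 12 wide, 7 high under the rail lips, 1.5 mm play. Seated, its origin is at the well. Slides along meter +y at under 3 N; off its seat when moved 90 mm. Its middle clears the top by 3 mm.
- cover_back (a point): Middle of the cover's back (-y) edge, an upright face 76 mm wide, 10 mm above the cover's underside (the face runs from 3 to 20 mm): the place to push, towards the meter's +y.
- snap_tab (a joint): How far the orange snap tab is pressed down, in m: from 0 (standing 10 mm above the meter's top, blocking the cover) to 0.010 (flush, cover free). It may start up to 1 mm down. It takes about 5 N and stays where it is pushed. Fully in means more than 0.008.
- tab_top (a point): Centre of the orange tab's flat top, 44 mm (meter x) by 30 mm (meter y), just in front (+y) of the seated cover with a 3 mm gap; it moves with the tab, straight down when pressed.
- bean_bowl: White enamel bowl with red rim, beans in it, 136 mm wide, 55 mm high; leave alone. Origin: centre of its underside.
- bean_plate: White enamel plate with blue rim, green beans on it, 160 mm wide, 26 mm high; leave alone. Origin: centre of its underside.
- petri_dish: Clear dish, 90 mm wide, 16 mm high; leave alone. Origin: centre of its underside.
- glue: White glue bottle with blue nozzle, 40 mm wide, 110 mm high; leave alone. Origin: centre of its underside.
- dropper: Small white bottle, 32 mm wide, 72 mm high; leave alone. Origin: centre of its underside.
- cup: Small steel measuring cup, 32 mm wide, 32 mm high, standing on the meter's top beside the rail; leave alone. Origin: centre of its underside.
- case: Flat red tweezers case, 45 by 150 by 14 mm; leave alone. Origin: centre of its underside.
Mind the look-alikes: they are no part of the job. There is more than one size of the cover; the one meant has the size given above.

How it is judged:
By the outcome, as a careful person would: the job done as asked, in the order asked, and still so for the second after the job is handed in, with the robot touching nothing.
It also fails if it takes over 35 s, if anything falls off the work surface, if the arm or the gripper's body presses on something with over 40 N, if the wrist force passes 120 N, or if a joint passes its speed limit or range.

## Working session

There is one attempt and no reset: what is moved stays moved. The work goes in short steps, Python scripts to look and compute and a tool call to move; the robot and the scene stay as the last step left them, time stands still between calls to the robot, and variables do not carry over. Pictures are saved under pics/ and viewed, about 8 in all and at most 12, crops included, and the job is handed in when it is done.

Besides the shell and the picture viewer there is one more tool, called after "Call:" by a JSON object that holds its "method" and its "body", one argument or row to a line. send_rows: Moves the arm, as the interface text tells. Its arguments: {"type":"object","properties":{"targets":{"type":"array"},"grip_force":{"type":"number"}},"required":["targets"]}

```bash
mkdir -p pics; python3 - <<'E'
from plant import status, imaging
import cv2, numpy as np
s=status.observe();print({k:np.round(v,3).tolist() for k,v in s.items()})
for n in("top","side"):
    im,d=imaging.read_camera(n);c=imaging.calibration(n);print(n,c)
    np.savez(f"{n}0.npz",im=im,d=d)
    cv2.imwrite(f"pics/{n}0.png",cv2.resize(im[...,::-1],(800,600),interpolation=cv2.INTER_CUBIC))
E
```

```text
{'clock': 0.0, 'joints': [1.175, 0.265, 1.605, 0.0, 1.274, -0.037], 'dq': [-0.0, -0.001, 0.0, 0.003, 0.001, 0.001], 'effort': [-0.002, -50.211, -35.688, 0.073, 0.029, -0.0], 'tcp_pos': [0.237, 0.632, 0.403], 'eef_rot': [-1.554, 0.282, -0.281], 'wrist_force': [0.257, 0.536, 0.078], 'ft_torque': [0.007, -0.023, -0.06], 'grip_width': 0.998}
top {'fx': 388.20705874165685, 'fy': 388.20705874165685, 'cx': 250.66818480458682, 'cy': 191.56056644663798, 'xyz': array([0.30562498, 0.0664377 , 1.14947502]), 'rotation': array([ 0.17529174, -0.17349027, -1.56085604])}
side {'fx': 396.757199790517, 'fy': 396.757199790517, 'cx': 258.7193203428869, 'cy': 186.52644505917695, 'xyz': array([ 0.3472687 , -0.67965686,  0.74619245]), 'rotation': array([ 0.86599196, -0.09637979, -0.24775102])}
```

View pics/top0.png

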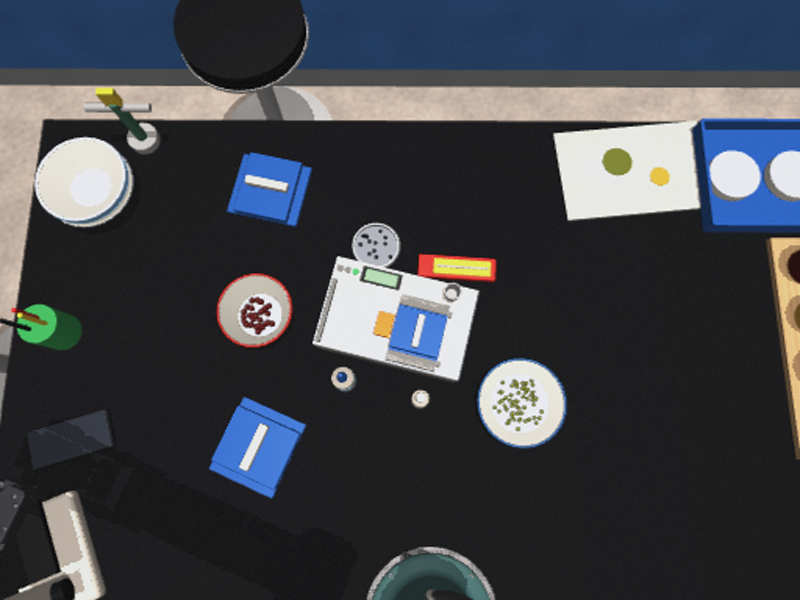

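View pics/side0.png

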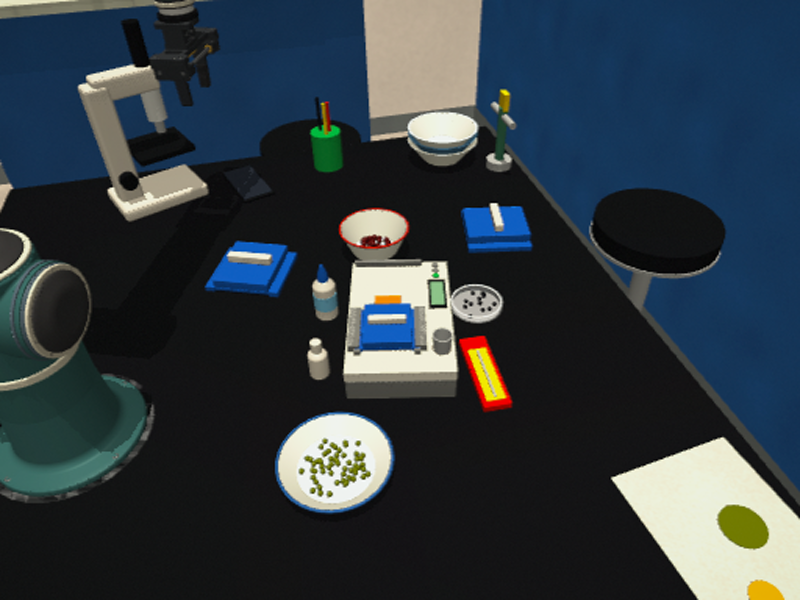

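The real cover is the one seated on the meter at top-view pixel (418,330). Look-alikes are the loose blue covers at (270,188) and (258,447), which are not on the meter. The tab is the orange patch at (384,324), the glue bottle is at (343,378), the dropper at (420,398) and the cup at (452,292). The meter's +y points left in the image, which is about world +y.

```bash
cat > h.py <<'E'
import numpy as np, cv2
from plant import status, imaging
from scipy.spatial.transform import Rotation as R
def cast(n,uv,z):
    c=imaging.calibration(n);uv=np.atleast_2d(uv).astype(float)
    d=np.c_[(uv[:,0]-c["cx"])/c["fx"],-(uv[:,1]-c["cy"])/c["fy"],-np.ones(len(uv))]
    d=d@R.from_rotvec(c["rotation"]).as_matrix().T
    return c["xyz"]+d*((z-c["xyz"][2])/d[:,2])[:,None]
def cloud(n,d):
    v,u=np.mgrid[:384,:512];c=imaging.calibration(n)
    p=np.stack([(u-c["cx"])/c["fx"]*d,-(v-c["cy"])/c["fy"]*d,-d],-1)
    return p@R.from_rotvec(c["rotation"]).as_matrix().T+c["xyz"]
def masks(im):
    h=cv2.cvtColor(im,cv2.COLOR_RGB2HSV);H,S,V=h[...,0],h[...,1],h[...,2]
    return dict(orange=(H>10)&(H<22)&(S>120)&(V>120),blue=(H>100)&(H<120)&(S>130)&(V>90),white=(S<50)&(V>180),any=V>60)
E
python3 - <<'E'
from h import *
for n,roi in(("top",(195,160,312,248)),("side",(215,162,300,255))):
    f=np.load(n+"0.npz");im,d=f["im"],f["d"];P=cloud(n,d);M=masks(im)
    b=np.zeros((384,512),bool);b[roi[1]:roi[3],roi[0]:roi[2]]=1
    top=b&(abs(P[...,2]-.06)<.008)&(M["white"]|M["orange"]|M["blue"])
    # top plate via depth
    t=b&(d>0)&(P[...,2]>.05)&(P[...,2]<.09)
    k,l,st,_=cv2.connectedComponentsWithStats(t.astype(np.uint8));i=1+st[1:,4].argmax()
    ys,xs=np.where(l==i);q=cast(n,np.c_[xs,ys],.06)[:,:2].astype(np.float32)
    print(n,"plate medz",np.median(P[...,2][b&M["white"]]),cv2.minAreaRect(q))
    for nm,z in(("orange",.07),("blue",.08)):
        m=b&M[nm];k,l,st,_=cv2.connectedComponentsWithStats(m.astype(np.uint8));i=1+st[1:,4].argmax()
        ys,xs=np.where(l==i);q=cast(n,np.c_[xs,ys],z)[:,:2].astype(np.float32)
        print(nm,len(xs),xs.min(),xs.max(),ys.min(),ys.max(),"z",np.median(P[l==i][:,2]),cv2.minAreaRect(q),q.mean(0))
    x0,y0,x1,y1=roi
    c=cv2.resize(im[y0:y1,x0:x1,::-1],None,fx=5,fy=5,interpolation=cv2.INTER_CUBIC)
    cv2.imwrite(f"pics/{n}_crop.png",c)
E
```

```text
top plate medz 0.06232955985016009 ((0.5204027891159058, 0.060973696410655975), (0.27065980434417725, 0.17358924448490143), 76.11537170410156)
orange 154 239 252 199 215 z 0.07131213333434105 ((0.5041408538818359, 0.08263866603374481), (0.028155528008937836, 0.0438590832054615), 75.4592056274414) [0.50426805 0.0828237 ]
blue 824 249 285 195 230 z 0.08183049366328876 ((0.4885627031326294, 0.022118765860795975), (0.08868912607431412, 0.08386410772800446), 76.041015625) [0.48765707 0.02218672]
side plate medz 0.05880095088618165 ((0.521141529083252, 0.06084337830543518), (0.28926828503608704, 0.1696847379207611), 75.92865753173828)
orange 85 240 256 189 193 z 0.0675022899545441 ((0.5082361102104187, 0.08683259040117264), (0.01594085991382599, 0.04237881302833557), 74.19718933105469) [0.5083543  0.08677056]
blue 829 229 265 194 224 z 0.07807727227431072 ((0.48863112926483154, 0.013191506266593933), (0.10402762144804001, 0.08521312475204468), 76.6024398803711) [0.48853928 0.00644902]
```

View pics/top_crop.png

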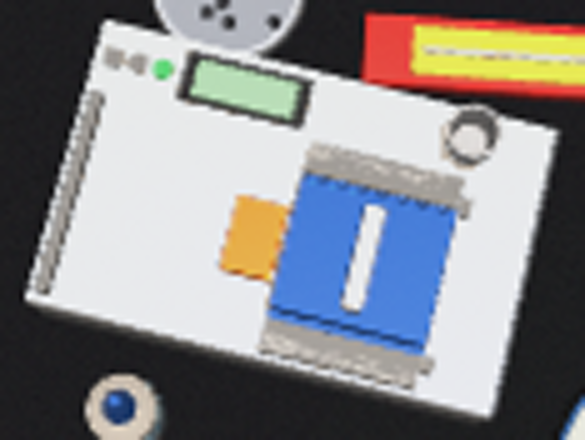

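```bash
cat >> h.py <<'E'
C=np.array([.5204,.0610]);PSI=np.radians(76.0)-np.pi/2
EX=np.array([np.cos(PSI),np.sin(PSI)]);EY=np.array([-EX[1],EX[0]])
def plan(mx,my,tipz):
    s=status.observe();Rc=R.from_rotvec(s["eef_rot"])
    z=np.r_[EX,0];best=None
    for sg in(1,-1):
        Z=z*sg;Y=np.array([0,0,-1.]);T=R.from_matrix(np.c_[np.cross(Y,Z),Y,Z])
        rv=(Rc.inv()*T).as_rotvec(degrees=True)
        if best is None or np.linalg.norm(rv)<np.linalg.norm(best[0]):best=(rv,T)
    w=np.r_[C+mx*EX+my*EY,tipz+.166];d=w-s["tcp_pos"]
    m=(s["tcp_pos"][:2]-C)@np.c_[EX,EY]*1000
    print("t",s["clock"],"meter xy mm",m.round(1),"tipz",round(s["tcp_pos"][2]-.166,4),"F",np.round(s["wrist_force"],1),"grip",round(s["grip_width"],3))
    print("target world",w.round(4),"turn deg",best[0].round(2),"shift cm now-axes",(Rc.inv().apply(d)*100).round(2),"aligned-axes",(best[1].inv().apply(d)*100).round(2))
    print("tool axes",Rc.as_matrix().round(3).tolist())
E
python3 - <<'E'
from h import *
plan(-.020,.018,.12)
f=np.load("side0.npz");P=cloud("side",f["d"])
for y in np.arange(.1,.75,.05):
    m=(abs(P[...,1]-y)<.025)&(P[...,0]>.0)&(P[...,0]<.75)&(P[...,2]>.1)&(f["d"]>0)
    if m.any(): q=P[m];print(round(y,2),m.sum(),"x",q[:,0].min().round(2),q[:,0].max().round(2),"zmax",q[:,2].max().round(2), "highX>.2", q[q[:,2]>.2][:,0].max().round(2) if (q[:,2]>.2).any() else None)
E
```

```text
t 0.1 meter xy mm [-413.1  485.2] tipz 0.2375 F [ 0.1 -0.4 -0.5] grip 0.998
target world [0.5053 0.0833 0.286 ] turn deg [1.000e-01 8.344e+01 8.000e-02] shift cm now-axes [ 44.39  11.84 -41.9 ] aligned-axes [46.72 11.75 39.31]
tool axes [[0.936, -0.001, 0.351], [-0.351, -0.002, 0.936], [-0.0, -1.0, -0.002]]
0.15 15 x 0.4 0.41 zmax 0.11 highX>.2 None
0.55 490 x 0.17 0.25 zmax 0.35 highX>.2 0.25
0.6 1974 x 0.02 0.28 zmax 0.43 highX>.2 0.28
0.65 1789 x 0.02 0.29 zmax 0.42 highX>.2 0.29
0.7 634 x 0.06 0.52 zmax 0.38 highX>.2 0.3
```

Call:
{"method": "send_rows", "body": {
  "targets": [
    {"tx": 5,"claw": -1},
    {"tx": 5,"claw": -1},
    {"tx": 4.5,"tz": -2,"ry": 4,"claw": -1},
    {"tx": 4,"tz": -3,"ry": 8,"claw": -1},
    {"tx": 4,"tz": -2.5,"ry": 8,"claw": -1},
    {"tx": 4.5,"tz": -2,"ry": 8,"claw": -1},
    {"tx": 4.5,"tz": -1,"ry": 8,"claw": -1},
    {"tx": 4.8,"tz": 0,"ry": 8,"claw": -1},
    {"tx": 4.5,"tz": 1,"ry": 8,"claw": -1},
    {"tx": 4.5,"tz": 1,"ry": 8,"claw": -1}
  ],
  "grip_force": 20
}}

```text
invalid input
```

```bash
python3 -c "
from h import *
plan(-.020,.018,.13)"
```

```text
t 0.1 meter xy mm [-413.1  485.2] tipz 0.2375 F [ 0.1 -0.4 -0.5] grip 0.998
target world [0.5053 0.0833 0.296 ] turn deg [1.000e-01 8.344e+01 8.000e-02] shift cm now-axes [ 44.39  10.84 -41.9 ] aligned-axes [46.72 10.75 39.31]
tool axes [[0.936, -0.001, 0.351], [-0.351, -0.002, 0.936], [-0.0, -1.0, -0.002]]
```

Probably every key is required in each row; I'll give them all.

Call:
{"method": "send_rows", "body": {
  "targets": [
    {"tx": 5,"ty": 0,"tz": 0,"rx": 0,"ry": 0,"rz": 0,"claw": -1},
    {"tx": 5,"ty": 0,"tz": 0,"rx": 0,"ry": 0,"rz": 0,"claw": -1},
    {"tx": 4.5,"ty": 0,"tz": -2,"rx": 0,"ry": 4,"rz": 0,"claw": -1},
    {"tx": 4,"ty": 0,"tz": -3,"rx": 0,"ry": 8,"rz": 0,"claw": -1},
    {"tx": 4,"ty": 0,"tz": -2.5,"rx": 0,"ry": 8,"rz": 0,"claw": -1},
    {"tx": 4.5,"ty": 0,"tz": -2,"rx": 0,"ry": 8,"rz": 0,"claw": -1},
    {"tx": 4.5,"ty": 0,"tz": -1,"rx": 0,"ry": 8,"rz": 0,"claw": -1},
    {"tx": 4.8,"ty": 0,"tz": 0,"rx": 0,"ry": 8,"rz": 0,"claw": -1},
    {"tx": 4.5,"ty": 0,"tz": 1,"rx": 0,"ry": 8,"rz": 0,"claw": -1},
    {"tx": 4.5,"ty": 0,"tz": 1,"rx": 0,"ry": 8,"rz": 0,"claw": -1}
  ],
  "grip_force": 20
}}

```text
clock: 1.1
tcp_pos: [0.532, 0.2655, 0.3967]
eef_rot: [-1.28, 1.112, -1.109]
wrist_force: [0.5, 0.5, -0.5]
grip_width: 0.117
```

```bash
python3 -c "
from h import *
plan(-.020,.018,.13)"
```

```text
t 1.1 meter xy mm [-38.2 201.2] tipz 0.2307 F [ 0.5  0.5 -0.5] grip 0.117
target world [0.5053 0.0833 0.296 ] turn deg [ 0.41 21.78  0.38] shift cm now-axes [17.64 10.2  -5.02] aligned-axes [18.32 10.07  1.82]
tool axes [[0.135, -0.008, 0.991], [-0.991, -0.006, 0.135], [0.005, -1.0, -0.008]]
```

Call:
{"method": "send_rows", "body": {
  "targets": [
    {"tx": 4.2,"ty": 1.5,"tz": -1.2,"rx": 0.1,"ry": 7,"rz": 0.1,"claw": -1},
    {"tx": 4.4,"ty": 2,"tz": -0.7,"rx": 0.1,"ry": 7,"rz": 0.1,"claw": -1},
    {"tx": 4.4,"ty": 2,"tz": 0,"rx": 0.1,"ry": 7,"rz": 0.1,"claw": -1},
    {"tx": 3.5,"ty": 2,"tz": 0.5,"rx": 0,"ry": 1,"rz": 0,"claw": -1},
    {"tx": 1.5,"ty": 2,"tz": 0,"rx": 0,"ry": 0,"rz": 0,"claw": -1},
    {"tx": 0,"ty": 0,"tz": 0,"rx": 0,"ry": 0,"rz": 0,"claw": -1}
  ]
}}

```text
clock: 1.7
tcp_pos: [0.5059, 0.0724, 0.2981]
eef_rot: [-1.068, 1.41, -1.411]
wrist_force: [-0.8, 0.4, -0.3]
grip_width: 0.007
```

```bash
python3 -c "
from h import *
plan(-.020,.018,.08)"
```

```text
t 1.7 meter xy mm [-16.8   7.6] tipz 0.1321 F [-0.8  0.4 -0.3] grip 0.007
target world [0.5053 0.0833 0.246 ] turn deg [ 0.05 -1.82  0.11] shift cm now-axes [-1.04  5.21 -0.35] aligned-axes [-1.04  5.21 -0.32]
tool axes [[-0.273, -0.001, 0.962], [-0.962, -0.002, -0.273], [0.002, -1.0, -0.001]]
```

Call:
{"method": "send_rows", "body": {
  "targets": [
    {"tx": -1,"ty": 0,"tz": -0.3,"rx": 0,"ry": -1.8,"rz": 0,"claw": -1},
    {"tx": -0.2,"ty": 2,"tz": 0,"rx": 0,"ry": 0,"rz": 0,"claw": -1},
    {"tx": 0,"ty": 2.5,"tz": 0,"rx": 0,"ry": 0,"rz": 0,"claw": -1},
    {"tx": 0,"ty": 0.4,"tz": 0,"rx": 0,"ry": 0,"rz": 0,"claw": -1},
    {"tx": 0,"ty": 0,"tz": 0,"rx": 0,"ry": 0,"rz": 0,"claw": -1}
  ]
}}

```text
clock: 2.2
tcp_pos: [0.5098, 0.0916, 0.2535]
eef_rot: [-1.081, 1.376, -1.381]
wrist_force: [1.1, -0.2, -0.5]
grip_width: 0.004
```

```bash
python3 - <<'E'
from h import *
plan(-.020,.018,.060)
ims=[]
for n,(x0,y0,x1,y1) in(("top",(195,155,315,255)),("side",(205,150,305,250))):
    im,d=imaging.read_camera(n)
    ims.append(cv2.resize(im[y0:y1,x0:x1,::-1],(400,400),interpolation=cv2.INTER_CUBIC))
cv2.imwrite("pics/press.png",np.hstack(ims))
E
```

```text
t 2.2 meter xy mm [-17.6  27.1] tipz 0.0875 F [ 1.1 -0.2 -0.5] grip 0.004
target world [0.5053 0.0833 0.226 ] turn deg [-0.38  0.51 -0.22] shift cm now-axes [ 0.92  2.74 -0.26] aligned-axes [ 0.91  2.75 -0.24]
tool axes [[-0.233, 0.007, 0.972], [-0.972, 0.002, -0.233], [-0.004, -1.0, 0.007]]
```

View pics/press.png

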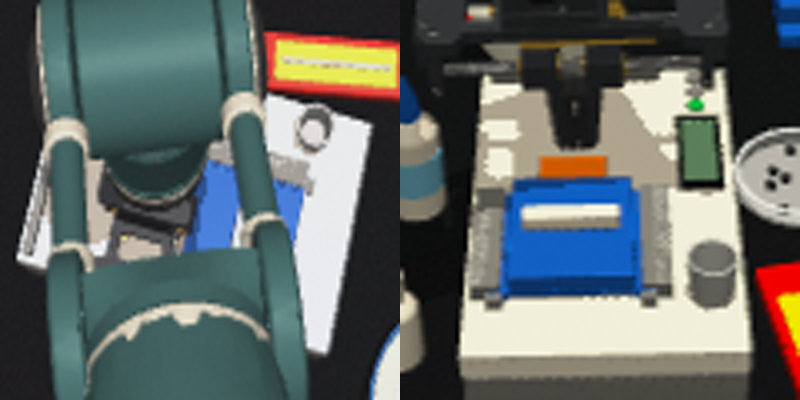

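The side view shows the closed fingers behind the orange tab (crop 575,165), about 9 mm too far along +y. I'll shift them and press.

Call:
{"method": "send_rows", "body": {
  "targets": [
    {"tx": 0.8,"ty": 0,"tz": -0.25,"rx": -0.4,"ry": 0.5,"rz": -0.2,"claw": -1},
    {"tx": 0,"ty": 0,"tz": 0,"rx": 0,"ry": 0,"rz": 0,"claw": -1},
    {"tx": 0,"ty": 0.8,"tz": 0,"rx": 0,"ry": 0,"rz": 0,"claw": -1},
    {"tx": 0,"ty": 0.4,"tz": 0,"rx": 0,"ry": 0,"rz": 0,"claw": -1},
    {"tx": 0,"ty": 0,"tz": 0,"rx": 0,"ry": 0,"rz": 0,"claw": -1}
  ]
}}

```text
clock: 2.8
tcp_pos: [0.507, 0.0839, 0.2451]
eef_rot: [-1.077, 1.383, -1.389]
wrist_force: [-0.7, -0.2, 0.1]
grip_width: 0.005
```

```bash
python3 -c "
from h import *
plan(-.020,.019,.060)"
```

```text
t 2.8 meter xy mm [-18.6  19. ] tipz 0.0791 F [-0.7 -0.2  0.1] grip 0.005
target world [0.5056 0.0843 0.226 ] turn deg [-0.35 -0.03 -0.15] shift cm now-axes [ 0.    1.91 -0.15] aligned-axes [-0.    1.91 -0.14]
tool axes [[-0.243, 0.007, 0.97], [-0.97, 0.001, -0.243], [-0.003, -1.0, 0.006]]
```

Call:
{"method": "send_rows", "body": {
  "targets": [
    {"tx": 0,"ty": 0.5,"tz": -0.1,"rx": -0.3,"ry": 0,"rz": 0,"claw": -1},
    {"tx": 0,"ty": 0.4,"tz": 0,"rx": 0,"ry": 0,"rz": 0,"claw": -1},
    {"tx": 0,"ty": 0.4,"tz": 0,"rx": 0,"ry": 0,"rz": 0,"claw": -1},
    {"tx": 0,"ty": 0.4,"tz": 0,"rx": 0,"ry": 0,"rz": 0,"claw": -1},
    {"tx": 0,"ty": 0.2,"tz": 0,"rx": 0,"ry": 0,"rz": 0,"claw": -1}
  ]
}}

```text
clock: 3.3
tcp_pos: [0.5064, 0.0841, 0.2264]
eef_rot: [-1.081, 1.389, -1.386]
wrist_force: [-7.9, -1.1, 24.8]
grip_width: 0.009
```

```bash
python3 -c "
from h import *
plan(-.020,.019,.060)"
```

```text
t 3.3 meter xy mm [-19.2  19. ] tipz 0.0604 F [-7.9 -1.1 24.8] grip 0.009
target world [0.5056 0.0843 0.226 ] turn deg [ 0.01 -0.06 -0.13] shift cm now-axes [ 0.    0.04 -0.08] aligned-axes [ 0.    0.04 -0.08]
tool axes [[-0.243, 0.0, 0.97], [-0.97, 0.002, -0.243], [-0.002, -1.0, -0.0]]
```

The tab has bottomed out: 25 N against 5 N needed, with the tips at z=60.4 mm. Next I raise, go behind the cover, and open the fingers to about 30 mm.

Call:
{"method": "send_rows", "body": {
  "targets": [
    {"tx": 0,"ty": -2,"tz": 0,"rx": 0,"ry": 0,"rz": 0,"claw": -1},
    {"tx": 0,"ty": -2.5,"tz": 0,"rx": 0,"ry": 0,"rz": 0,"claw": -1},
    {"tx": 1,"ty": -1.8,"tz": 0,"rx": 0,"ry": 0,"rz": 0,"claw": -0.32},
    {"tx": 3.5,"ty": 0,"tz": 0,"rx": 0,"ry": 0,"rz": 0,"claw": -0.32},
    {"tx": 3.5,"ty": 0,"tz": 0,"rx": 0,"ry": 0,"rz": 0,"claw": -0.32},
    {"tx": 3,"ty": 0,"tz": 0,"rx": 0,"ry": 0,"rz": 0,"claw": -0.32},
    {"tx": 1.5,"ty": 0,"tz": 0,"rx": 0,"ry": 0,"rz": 0,"claw": -0.32},
    {"tx": 0,"ty": 0,"tz": 0,"rx": 0,"ry": 0,"rz": 0,"claw": -0.32}
  ]
}}

```text
clock: 4.1
tcp_pos: [0.4757, -0.0404, 0.2891]
eef_rot: [-1.083, 1.385, -1.384]
wrist_force: [0.1, 0.6, -0.2]
grip_width: 0.343
```

```bash
python3 - <<'E'
from h import *
plan(-.020,-.116,.066)
ims=[]
for n,(x0,y0,x1,y1) in(("top",(195,155,315,255)),("side",(205,150,305,250))):
    im,d=imaging.read_camera(n)
    ims.append(cv2.resize(im[y0:y1,x0:x1,::-1],(400,400),interpolation=cv2.INTER_CUBIC))
cv2.imwrite("pics/back.png",np.hstack(ims))
E
```

```text
t 4.1 meter xy mm [ -18.9 -109.2] tipz 0.1231 F [ 0.1  0.6 -0.2] grip 0.343
target world [ 0.4729 -0.0467  0.232 ] turn deg [-0.06  0.14 -0.11] shift cm now-axes [ 0.69  5.71 -0.12] aligned-axes [ 0.68  5.71 -0.11]
tool axes [[-0.24, 0.001, 0.971], [-0.971, 0.002, -0.24], [-0.002, -1.0, 0.001]]
```

View pics/back.png

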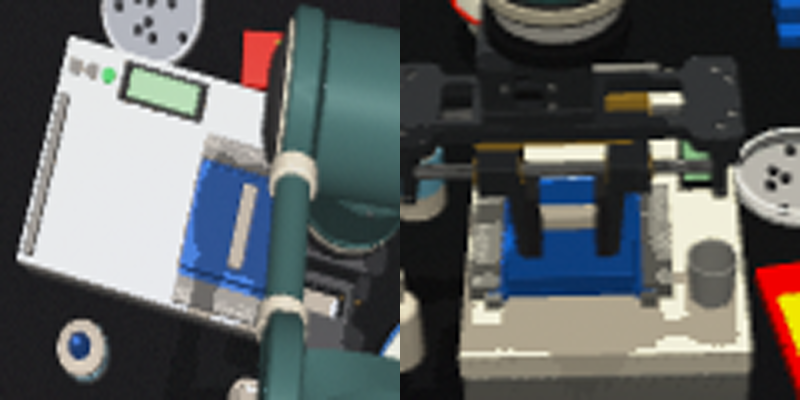

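The tab is no longer visible above the white top and the cover hasn't moved. The fingers are above the back of the cover (side crop 515–645). I'll narrow them slightly for clearance in the 83 mm gap, back off and descend.

Call:
{"method": "send_rows", "body": {
  "targets": [
    {"tx": 0.8,"ty": 0,"tz": -0.1,"rx": 0,"ry": 0,"rz": 0,"claw": -0.5},
    {"tx": 0,"ty": 0,"tz": 0,"rx": 0,"ry": 0,"rz": 0,"claw": -0.5},
    {"tx": 0,"ty": 1.5,"tz": 0,"rx": 0,"ry": 0,"rz": 0,"claw": -0.5},
    {"tx": 0,"ty": 1.2,"tz": 0,"rx": 0,"ry": 0,"rz": 0,"claw": -0.5},
    {"tx": 0,"ty": 1,"tz": 0,"rx": 0,"ry": 0,"rz": 0,"claw": -0.5},
    {"tx": 0,"ty": 0,"tz": 0,"rx": 0,"ry": 0,"rz": 0,"claw": -0.5}
  ]
}}

```text
clock: 4.8
tcp_pos: [0.4742, -0.0438, 0.2503]
eef_rot: [-1.084, 1.381, -1.379]
wrist_force: [-0.6, -0.3, 0.7]
grip_width: 0.25
```

```bash
python3 -c "
from h import *
plan(-.020,-.116,.066)"
```

```text
t 4.8 meter xy mm [ -19.5 -112.8] tipz 0.0843 F [-0.6 -0.3  0.7] grip 0.25
target world [ 0.4729 -0.0467  0.232 ] turn deg [-0.08  0.49 -0.2 ] shift cm now-axes [ 0.32  1.82 -0.05] aligned-axes [ 0.32  1.83 -0.05]
tool axes [[-0.234, 0.002, 0.972], [-0.972, 0.003, -0.234], [-0.004, -1.0, 0.001]]
```

Call:
{"method": "send_rows", "body": {
  "targets": [
    {"tx": 0.3,"ty": 0.5,"tz": 0,"rx": 0,"ry": 0.4,"rz": -0.2,"claw": -0.5},
    {"tx": 0,"ty": 0.7,"tz": 0,"rx": 0,"ry": 0,"rz": 0,"claw": -0.5},
    {"tx": 0,"ty": 0.4,"tz": 0,"rx": 0,"ry": 0,"rz": 0,"claw": -0.5},
    {"tx": 0,"ty": 0,"tz": 0,"rx": 0,"ry": 0,"rz": 0,"claw": -0.5}
  ]
}}

```text
clock: 5.2
tcp_pos: [0.4738, -0.0467, 0.2331]
eef_rot: [-1.084, 1.385, -1.387]
wrist_force: [0.4, -0.5, -0.1]
grip_width: 0.253
```

```bash
python3 - <<'E'
from h import *
plan(-.020,-.099,.066)
im,d=imaging.read_camera("side")
x0,y0,x1,y1=205,150,305,250
cv2.imwrite("pics/low.png",cv2.resize(im[y0:y1,x0:x1,::-1],(500,500),interpolation=cv2.INTER_CUBIC))
E
```

```text
t 5.2 meter xy mm [ -19.2 -115.8] tipz 0.0671 F [ 0.4 -0.5 -0.1] grip 0.253
target world [ 0.477  -0.0302  0.232 ] turn deg [-0.09  0.08  0.01] shift cm now-axes [-1.68  0.11 -0.08] aligned-axes [-1.68  0.11 -0.08]
tool axes [[-0.241, 0.001, 0.971], [-0.971, -0.001, -0.241], [0.0, -1.0, 0.002]]
```

View pics/low.png

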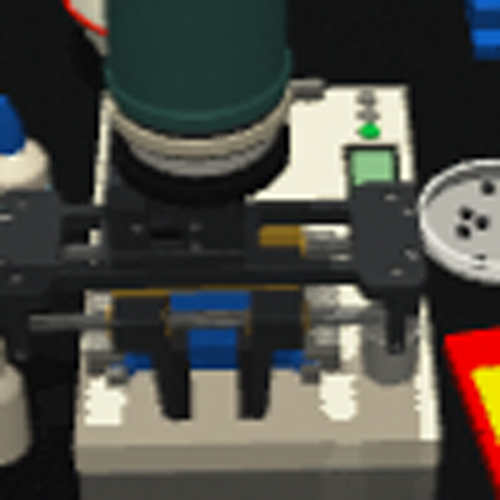

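The fingers are behind the cover, centred in the gap (crop 175 and 255, row 415). A gripper side part overlaps the cup in this view at (395,330), so I'll check its clearance by depth.

```bash
python3 - <<'E'
from h import *
im,d=imaging.read_camera("side");P=cloud("side",d)
for v in range(200,228,3): print(v,[tuple(np.round([*((P[v,u,:2]-C)@np.c_[EX,EY]*1000),P[v,u,2]*1000]).astype(int)) for u in(281,284,287)])
f=np.load("side0.npz");Q=cloud("side",f["d"])[160:205,195:220].reshape(-1,3)
q=Q[(Q[:,2]>.085)&(Q[:,2]<.2)];print("glue",((q[:,:2].mean(0)-C)@np.c_[EX,EY]*1000).round(),q[:,2].max())
E
```

```text
200 [(np.int64(58), np.int64(-129), np.int64(173)), (np.int64(64), np.int64(-131), np.int64(175)), (np.int64(71), np.int64(-130), np.int64(173))]
203 [(np.int64(57), np.int64(-138), np.int64(172)), (np.int64(64), np.int64(-139), np.int64(173)), (np.int64(70), np.int64(-139), np.int64(173))]
206 [(np.int64(57), np.int64(-147), np.int64(172)), (np.int64(63), np.int64(-147), np.int64(172)), (np.int64(69), np.int64(-149), np.int64(174))]
209 [(np.int64(57), np.int64(-148), np.int64(164)), (np.int64(63), np.int64(-151), np.int64(167)), (np.int64(69), np.int64(-151), np.int64(167))]
212 [(np.int64(57), np.int64(-142), np.int64(150)), (np.int64(63), np.int64(-149), np.int64(157)), (np.int64(70), np.int64(-150), np.int64(157))]
215 [(np.int64(63), np.int64(-75), np.int64(75)), (np.int64(63), np.int64(-149), np.int64(148)), (np.int64(76), np.int64(-81), np.int64(81))]
218 [(np.int64(61), np.int64(-100), np.int64(90)), (np.int64(64), np.int64(-149), np.int64(139)), (np.int64(75), np.int64(-98), np.int64(87))]
221 [(np.int64(61), np.int64(-99), np.int64(79)), (np.int64(68), np.int64(-100), np.int64(79)), (np.int64(76), np.int64(-96), np.int64(76))]
224 [(np.int64(61), np.int64(-98), np.int64(68)), (np.int64(68), np.int64(-100), np.int64(70)), (np.int64(76), np.int64(-93), np.int64(62))]
227 [(np.int64(61), np.int64(-100), np.int64(60)), (np.int64(69), np.int64(-98), np.int64(58)), (np.int64(76), np.int64(-101), np.int64(60))]
glue [-130.   63.] 0.10922716298579971
```

All clear: the lowest body part is at about 135 mm, the glue tops out at 110 and the cup at 92. Now I push.

Call:
{"method": "send_rows", "body": {
  "targets": [
    {"tx": -0.8,"ty": 0,"tz": -0.05,"rx": 0,"ry": 0,"rz": 0,"claw": -0.5},
    {"tx": -0.5,"ty": 0,"tz": 0,"rx": 0,"ry": 0,"rz": 0,"claw": -0.5},
    {"tx": -0.5,"ty": 0,"tz": 0,"rx": 0,"ry": 0,"rz": 0,"claw": -0.5},
    {"tx": -0.5,"ty": 0,"tz": 0,"rx": 0,"ry": 0,"rz": 0,"claw": -0.5},
    {"tx": -0.5,"ty": 0,"tz": 0,"rx": 0,"ry": 0,"rz": 0,"claw": -0.5},
    {"tx": -0.5,"ty": 0,"tz": 0,"rx": 0,"ry": 0,"rz": 0,"claw": -0.5}
  ]
}}

```text
clock: 5.9
tcp_pos: [0.4826, -0.0121, 0.2348]
eef_rot: [-1.081, 1.382, -1.389]
wrist_force: [-0.5, -0.5, 0.1]
grip_width: 0.246
```

```bash
python3 -c "
from h import *
plan(-.020,.007,.067)"
```

```text
t 5.9 meter xy mm [-19.  -80.1] tipz 0.0688 F [-0.5 -0.5  0.1] grip 0.246
target world [0.5027 0.0726 0.233 ] turn deg [-0.27  0.06  0.  ] shift cm now-axes [-8.71  0.18 -0.09] aligned-axes [-8.71  0.18 -0.1 ]
tool axes [[-0.241, 0.005, 0.971], [-0.971, -0.001, -0.241], [0.0, -1.0, 0.005]]
```

Call:
{"method": "send_rows", "body": {
  "targets": [
    {"tx": -0.7,"ty": 0.1,"tz": -0.05,"rx": -0.2,"ry": 0,"rz": 0,"claw": -0.5},
    {"tx": -0.7,"ty": 0,"tz": 0,"rx": 0,"ry": 0,"rz": 0,"claw": -0.5},
    {"tx": -0.7,"ty": 0.05,"tz": 0,"rx": 0,"ry": 0,"rz": 0,"claw": -0.5},
    {"tx": -0.7,"ty": 0,"tz": 0,"rx": 0,"ry": 0,"rz": 0,"claw": -0.5},
    {"tx": -0.7,"ty": 0,"tz": 0,"rx": 0,"ry": 0,"rz": 0,"claw": -0.5}
  ]
}}

```text
clock: 6.4
tcp_pos: [0.4913, 0.0249, 0.2334]
eef_rot: [-1.084, 1.385, -1.387]
wrist_force: [-0.4, -1.9, 0.5]
grip_width: 0.252
```

```bash
python3 - <<'E'
from h import *
plan(-.020,.007,.067)
ims=[]
for n,(x0,y0,x1,y1) in(("top",(195,155,315,255)),("side",(205,150,305,250))):
    im,d=imaging.read_camera(n)
    ims.append(cv2.resize(im[y0:y1,x0:x1,::-1],(400,400),interpolation=cv2.INTER_CUBIC))
cv2.imwrite("pics/push1.png",np.hstack(ims))
E
```

```text
t 6.4 meter xy mm [-19.5 -42. ] tipz 0.0674 F [-0.4 -1.9  0.5] grip 0.252
target world [0.5027 0.0726 0.233 ] turn deg [-0.08  0.07  0.01] shift cm now-axes [-4.9   0.04 -0.05] aligned-axes [-4.9   0.04 -0.05]
tool axes [[-0.241, 0.001, 0.971], [-0.971, -0.001, -0.241], [0.0, -1.0, 0.001]]
```

View pics/push1.png

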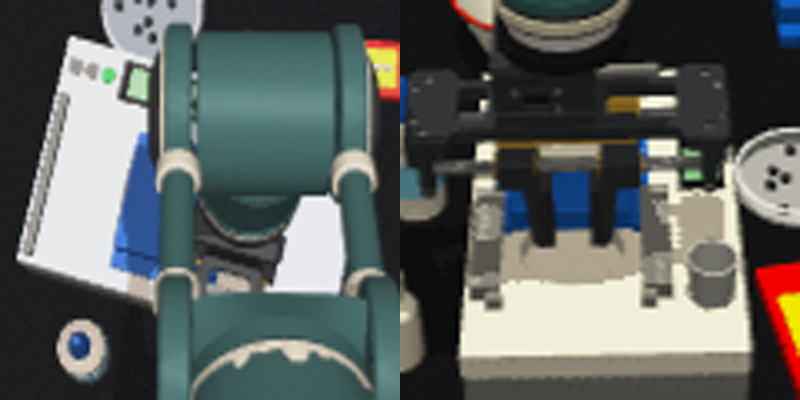

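The cover is sliding straight: its front edge is at top crop (125,200) and the fingers are against its back at side crop (540–605,240). I'll push the last 49 mm.

Call:
{"method": "send_rows", "body": {
  "targets": [
    {"tx": -0.6,"ty": 0,"tz": -0.05,"rx": 0,"ry": 0,"rz": 0,"claw": -0.5},
    {"tx": -0.6,"ty": 0,"tz": 0,"rx": 0,"ry": 0,"rz": 0,"claw": -0.5},
    {"tx": -0.6,"ty": 0,"tz": 0,"rx": 0,"ry": 0,"rz": 0,"claw": -0.5},
    {"tx": -0.6,"ty": 0,"tz": 0,"rx": 0,"ry": 0,"rz": 0,"claw": -0.5},
    {"tx": -0.6,"ty": 0,"tz": 0,"rx": 0,"ry": 0,"rz": 0,"claw": -0.5},
    {"tx": -0.6,"ty": 0,"tz": 0,"rx": 0,"ry": 0,"rz": 0,"claw": -0.5},
    {"tx": -0.4,"ty": 0,"tz": 0,"rx": 0,"ry": 0,"rz": 0,"claw": -0.5},
    {"tx": -0.1,"ty": 0,"tz": 0,"rx": 0,"ry": 0,"rz": 0,"claw": -0.5}
  ]
}}

```text
clock: 7.3
tcp_pos: [0.5016, 0.0685, 0.2334]
eef_rot: [-1.084, 1.384, -1.386]
wrist_force: [-0.7, -1.0, -0.0]
grip_width: 0.249
```

```bash
python3 -c "
from h import *
plan(-.020,.007,.067)"
```

```text
t 7.3 meter xy mm [-20.1   2.7] tipz 0.0674 F [-0.7 -1.  -0. ] grip 0.249
target world [0.5027 0.0726 0.233 ] turn deg [-0.07  0.12  0.01] shift cm now-axes [-0.43  0.04  0.01] aligned-axes [-0.43  0.04  0.01]
tool axes [[-0.24, 0.001, 0.971], [-0.971, -0.0, -0.24], [0.0, -1.0, 0.001]]
```

Call:
{"method": "send_rows", "body": {
  "targets": [
    {"tx": -0.5,"ty": 0,"tz": 0,"rx": 0,"ry": 0,"rz": 0,"claw": -0.5},
    {"tx": -0.2,"ty": 0,"tz": 0,"rx": 0,"ry": 0,"rz": 0,"claw": -0.5},
    {"tx": 0,"ty": 0,"tz": 0,"rx": 0,"ry": 0,"rz": 0,"claw": -0.5},
    {"tx": 1,"ty": 0,"tz": 0,"rx": 0,"ry": 0,"rz": 0,"claw": -0.5},
    {"tx": 1.5,"ty": 0,"tz": 0,"rx": 0,"ry": 0,"rz": 0,"claw": -0.5},
    {"tx": 0.5,"ty": -2,"tz": 0,"rx": 0,"ry": 0,"rz": 0,"claw": -0.5},
    {"tx": 0,"ty": -4,"tz": 0,"rx": 0,"ry": 0,"rz": 0,"claw": -0.5},
    {"tx": 2,"ty": -4,"tz": 0,"rx": 0,"ry": 0,"rz": 0,"claw": -0.5},
    {"tx": 4,"ty": -2,"tz": 0,"rx": 0,"ry": 0,"rz": 0,"claw": -0.5},
    {"tx": 4.5,"ty": 0,"tz": 0,"rx": 0,"ry": 0,"rz": 0,"claw": -0.5},
    {"tx": 4.5,"ty": 0,"tz": 0,"rx": 0,"ry": 0,"rz": 0,"claw": -0.5},
    {"tx": 4.5,"ty": 0,"tz": 0,"rx": 0,"ry": 0,"rz": 0,"claw": -0.5}
  ]
}}

```text
clock: 8.5
tcp_pos: [0.4444, -0.1534, 0.3585]
eef_rot: [-1.09, 1.378, -1.385]
wrist_force: [1.4, 0.2, 0.0]
grip_width: 0.25
```

Call:
{"method": "send_rows", "body": {
  "targets": [
    {"tx": 4.5,"ty": 0,"tz": 0,"rx": 0,"ry": 0,"rz": 0,"claw": -0.5},
    {"tx": 4,"ty": 0,"tz": 0,"rx": 0,"ry": 0,"rz": 0,"claw": -0.5},
    {"tx": 1,"ty": 0,"tz": 0,"rx": 0,"ry": 0,"rz": 0,"claw": -0.5},
    {"tx": 0,"ty": 0,"tz": 0,"rx": 0,"ry": 0,"rz": 0,"claw": -0.5}
  ]
}}

```text
clock: 8.9
tcp_pos: [0.4152, -0.2565, 0.3597]
eef_rot: [-1.085, 1.384, -1.395]
wrist_force: [-0.0, -0.3, 0.6]
grip_width: 0.252
```

```bash
python3 - <<'E'
from h import *
plan(-.020,.007,.067)
ims=[]
for n,(x0,y0,x1,y1) in(("top",(195,155,315,255)),("side",(205,150,305,250))):
    im,d=imaging.read_camera(n);P=cloud(n,d)
    b=np.zeros((384,512),bool);b[y0:y1,x0:x1]=1
    # cover's top face, height 72..90 mm, blue, largest blob
    m=(b&masks(im)["blue"]&(P[...,2]>.072)&(P[...,2]<.09)).astype(np.uint8)
    k,l,st,_=cv2.connectedComponentsWithStats(m);i=1+st[1:,4].argmax();ys,xs=np.where(l==i)
    q=((cast(n,np.c_[xs,ys],.08)[:,:2]-C)@np.c_[EX,EY]*1000).astype(np.float32)
    print(n,"blue rect meter mm",cv2.minAreaRect(q),"y range",np.percentile(q[:,1],[2,98]),"z",np.percentile(P[l==i][:,2],[5,50,95]))
    ims.append(cv2.resize(im[y0:y1,x0:x1,::-1],(400,400),interpolation=cv2.INTER_CUBIC))
cv2.imwrite("pics/end.png",np.hstack(ims))
E
```

```text
t 8.9 meter xy mm [ -25.3 -333.5] tipz 0.1937 F [-0.  -0.3  0.6] grip 0.252
target world [0.5027 0.0726 0.233 ] turn deg [-0.22 -0.16  0.35] shift cm now-axes [-34.13  12.46   0.38] aligned-axes [-34.05  12.67   0.53]
tool axes [[-0.245, 0.002, 0.97], [-0.97, -0.007, -0.245], [0.006, -1.0, 0.004]]
top blue rect meter mm ((-22.40161895751953, 63.47612762451172), (76.75167083740234, 87.99285125732422), 0.03316652774810791) y range [ 20.99959946 105.8568573 ] z [0.07836549 0.08209256 0.08522938]
side blue rect meter mm ((14.200995445251465, 63.82133483886719), (84.97801971435547, 5.453517913818359), 89.24171447753906) y range [ 24.34566071 106.27150482] z [0.0764441  0.07865397 0.08080779]
```

View pics/end.png

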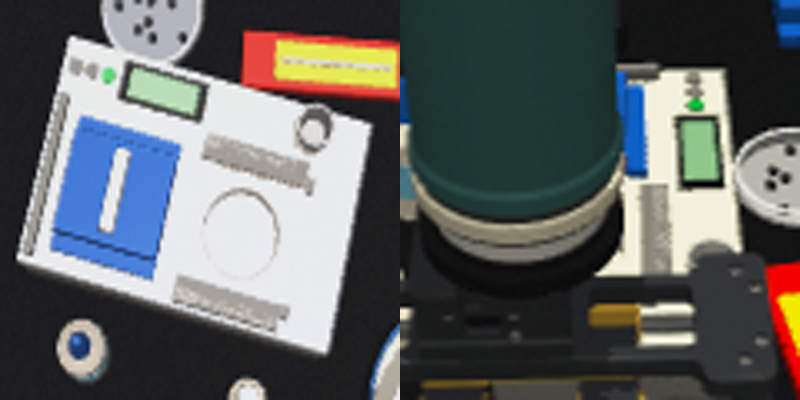

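The cover lies flat and square at top crop (115,200), clear of both rails. The well is open at (240,235), and the cup, dish, case, glue and dropper stand in place.

```bash
python3 -c "
from plant import workorder;print(workorder.job_done())"
```

```text
the job is handed in; nothing more can be done
None
```

The sample well is open. I pressed the orange tab flush, slid the blue cover off along its rails with the fingertips, and handed the job in at about 9 s.

- **Tab:** The closed fingertips pressed it until it bottomed out. The tips stood at z = 60.4 mm with 25 N on the wrist, against the 5 N the tab needs. In the later pictures no orange shows above the white top.
- **Cover:** With the fingers partly open behind it, I pushed the cover's back edge at no more than about 2 N in the readings between moves. The last top view puts its centre 108 mm from the seat, where 90 mm was needed. It lies square to the meter with its top 78–82 mm above the bench, which is flat, and it is short of the end stop.
- **Surroundings:** The last top view shows the cup, petri dish, case, glue and dropper standing where they were. The arm was clear of everything when I handed in.

The side camera's last view was mostly blocked by the arm. It only confirmed the cover's position along the slide (centre at y = 64 mm) and its height. The bean bowl and plate were not, or only partly, in the last picture; the arm passed well above them.

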